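# Clamp a plate on the drilling board with the F-clamp

## Task

Get the aluminium plate ready for drilling: push it back until its long edge lies flat against the wooden fence of the drilling board, slide the jaw of the F-clamp down its bar until the foot bears on the plate and the jaw cocks and grips the bar, then turn the T-bar clockwise until the plate is held firmly, about one full turn past where it starts to bite. Press and screw by hand feel, without shoving the plate, slamming the jaw down on it or overtightening, keep the plate against the fence, and leave the other things on the bench where they are.

Things in the scene. Friction and masses are not known exactly. Their poses are not given: they have to be found in the camera images.
- jig: drilling board, fixed: plywood 290 x 300 mm with fence and clamp. Origin 18 mm below the board's top face, under the clamp's screw, 5 mm below to 5 mm above the bench; the board spans x -140..150, y -150..150. x points away from the robot to fence and bar, z up; yaw within 0.3 rad of the world's. The screw's axis is at x = 0, the fence's face at x = 35, the bar at x = 90, all at y = 0.
- bar_top (a point): top end of the F-clamp's upright fixed bar, flat steel 20 mm (jig x) by 8 mm (jig y), 128 mm above the board's top face. The jaw slides on it.
- fence (a point): middle of the fence's front face (towards the robot), 8 mm above the board's top face. The fence is a wooden strip along the jig's y, 240 mm long, 20 thick, 16 high above the board.
- plate: the work: loose aluminium plate 100 (its x) x 120 (y) x 20 mm, 0.55 to 0.8 kg, lying on the board's top face, 12 to 30 mm short of the fence, up to 0.12 rad askew. Origin: centre of its underside. When flush, its origin is 50 mm in front of the fence face and its axes parallel to the jig's. Slides at 3 to 6 N; push its front edge, best at two points.
- jaw_top (a point): middle of the top of the sliding jaw's head, on the bar's axis. Head: grey cast block 42 (x) x 32 (y) x 44 mm high round the bar, shoulders 12 mm wide left and right of it, 11 before and behind. Starts 14 to 34 mm below bar_top, jammed by its own weight. Pressed down here or within 26 mm of the bar's axis it slides at 2 to 8 N; pressed at the screw or out on the arm it only jams.
- jaw: the sliding jaw; origin in the middle of its head, 22 mm below jaw_top. When the foot meets the plate the head can be pressed some 6 to 10 mm lower while the arm rocks up to its other stop; there it binds and no longer gives, the force rises: stop at 10 to 30 N. The bar then stands 50 to 60 mm out of the head. It stays when let go. Go gently (25 mm/s): a slam of over 26 N on the plate marks it.
- jaw_tilt (a joint): rocking of the jaw on its bar, rad: about -0.04 arm sagging (hanging free), 0 square to the bar, +0.045 arm cocked upwards by the work and bound (0.08 when screwed tight). Above 0.038 counts as bound. The arm, 16 to 20 mm wide, reaches 90 mm from the bar towards the robot, its top 7 to 9 mm below the head's.
- spindle: the clamp's screw, steel, 10 mm thick, upright through the end of the jaw's arm, 90 mm in front of the bar. Origin: lowest point of its black domed foot (24 mm wide), which presses on the plate. z runs up along the screw.
- tbar (a point): T-bar on top of the screw: middle of a round steel crossbar 10 mm thick, 77 mm long, lying along this frame's x axis, 84 mm above the foot and 35 mm above the arm's top. Free all round; can be pinched across from above.
- screw_turn (a joint): screw angle, rad, 0 to 22, starts at 0 to 0.6; grows clockwise seen from above, foot down 4 mm a turn. It turns with about 0.06 N m when free and gets stiffer. Once the jaw is bound the clamping force grows from about 10 N to 60 N in the first turn: 35 N is firm, one turn is right, over 110 N (more than two turns) is overtightened. It stays where it is left.
- punch: bystander: steel centre punch, 94 mm long, 10 thick, lying on the board to the right (the jig's -y side) of the plate. Origin at its underside.
- drill: bystander: cordless drill lying on its side on the bench, about 200 x 230 x 62 mm. Origin at its underside.
- spare_clamp: bystander: a second F-clamp, 350 mm long, lying flat on the bench; not the one to use. Origin at its underside.
- driver: bystander: screwdriver, 210 mm long, on the bench. Origin at its underside.
- oil: bystander: plastic oil bottle, 54 mm across, 140 high. Origin: centre of its base.
- screws_jar: bystander: clear jar with a metal cap, 66 mm across, 75 high. Origin: centre of its base.
- pliers: bystander: pliers, 145 mm long, lying on the bench. Origin at the underside.
Things that resemble listed ones, but are neither listed nor needed, are in the scene too. What is meant by the plate is not yellow, and is the larger of those in its own colour.

How it is judged (in metres and radians):
On the way, in this order (a step that is already met when the one before it is completed fails the run):
1. the plate is pushed flush against the fence (x of plate in the frame of jig above -0.0175 m and angle between the x axis of plate and the x axis of jig, either way round below 0.03 rad), for 0.2 s.
2. the jaw is slid down until its foot bears on the plate and it is cocked and bound on the bar (all of step 1 and value of joint jaw_tilt above 0.038 rad and contact force between spindle and plate above 2 N), for 0.2 s.
3. the screw is turned until the clamp holds the plate firmly (all of step 1 and value of joint jaw_tilt above 0.038 rad and contact force between spindle and plate above 35 N), for 0.2 s.
At the end, for the whole second after the job is handed in: The plate lies flush with the fence (within 2.5 mm and 0.03 rad), the jaw is cocked on its bar (jaw_tilt above 0.038 rad) and the foot presses the plate with 35 to 110 N; all at rest (all of step 3 and contact force between spindle and plate below 110 N and linear speed of plate below 0.01 m/s); the robot touches nothing.
It fails at once if the clamp is overtightened (over 110 N on the plate) (contact force between spindle and plate above 110 N).
It fails at once if the jaw is slammed down on the plate (over 26 N on it before the screw has been turned) (contact force between spindle and plate above 26 N and value of joint screw_turn below 0.7 rad).
It fails at once if the plate is shoved with over 35 N by the fingers (contact force between the fingers and plate above 35 N).
It fails at once if another thing on the bench or the board is moved over 20 mm (distance of any of punch, drill, spare_clamp, driver, oil, screws_jar, pliers from where it was at the start of the episode above 0.02 m).
It also fails if it takes over 72 s, if anything falls off the work surface, if the arm or the gripper's body presses on something with over 40 N, if the wrist force passes 120 N, or if a joint passes its speed limit or range.

## Robot

A 6-joint arm with a two-finger parallel gripper is mounted at the origin on the work surface. World frame = base frame: x ahead of the robot, y to its left, z up, the work surface at z = 0. Lengths are in mm, angles in rad, forces in N, time in s.
With the tool pointing down it reaches from about 325 to 900 mm from the base axis. Payload 3.5 kg.
Tool frame: the origin (TCP) lies between the finger pads; the fingertips stand 25 mm ahead of it and the grasp point (between the pads) lies 6 mm ahead of it; z points along the fingers, y is the line along which they close (so a half turn about z gives the same grasp; the last joint's range is limited). The gripper opens to 85 mm and grips with 20 to 120 N. Pads are 22 mm wide; open, the fingers measure 114 mm over their backs; the gripper's body (76 mm by 85 mm) begins 54 mm behind the grasp point. The pads swing forward as they close: fully open they stand 13 mm farther back than shut.
Start: joints at [-1.406, 0.276, -0.026, 1.268, 0, 1.467], TCP at [165.369, -602.723, 256.313] pointing down, gripper open.
Joint ranges: [-3.12, 3.12], [-0.85, 1.88], [-1.08, 1.24], [-1.95, 2.15], [-1.57, 1.53], [-3.14, 3.14]. Speed limits (rad/s): [2.57, 2.57, 3.14, 3.14, 3.14, 3.14].

## Interface

Orientations are given as a unit quaternion [x, y, z, w].
In Python, from plant import robot gives the robot as it stands. Calls block until the motion is done:
- robot.move_to(position, orientation): joint-space move of the TCP to a pose.
- robot.servo_line(position, max_speed=150, orientation=None): straight line of the TCP; orientation=None keeps the orientation; max_speed is the mean speed in mm/s.
- robot.movej(angles): joint-space move.
- robot.grip(opening, grasp_force=None): opening from 0.0 (shut) to 1.0 (fully open); grasp_force is the grip in N (None keeps the last); returns when the fingers have stopped.
- robot.pause(seconds).
- robot.inverse_kinematics(position, orientation): joint angles nearest the present ones, or None.
- robot.get_obs(): the state.
- robot.camera(name): name is "scene" or "side" or "wrist"; returns a dict with "pixels" (480x640x3 uint8, red, green, blue), "range_z" (480x640 float32, mm along the optical axis (not along the pixel's ray), 0 where there is no reading), "fx", "fy", "cx", "cy" (pixels), "position" and "rotation" of the camera in the world; the wrist camera has in their place "tool_from_camera" (4x4, takes a point from camera to tool coordinates, whose origin is the TCP and whose axes are the flange's). Camera axes: x right, y up, looking along -z (the intrinsics and any distortion apply to the point x, -y, -z); pixel columns grow to the right and rows downward; lengths in mm; the calibration is good to about 2 mm. The wrist camera is an equidistant fisheye: a pixel r from the principal point sees the ray r / f radians off the axis. A picture is of the moment at which its call begins: read the wrist's pose just before it.
A pose or a line that the arm cannot do raises robot.Unreachable and nothing moves.
- robot.close_job(): hands the job in; it is judged then, once.
The state is a dict: "time": time; "qpos": joint angles; "joint_velocities": joint speeds; "effort": joint torques, N m; "ee_pos": TCP position; "eef_rot": TCP orientation; "contact_force": force on the tool from outside, world axes, zero at the start; "wrist_torque": the same for the moment, N m; "grip_width": opening from 0.0 (shut) to 1.0 (fully open); "grasp_force": force on a finger pad.
Only numpy, scipy, OpenCV 4.12 (cv2) and the standard library are available. Lean on these libraries where they do the work, as an engineer would, in place of code of your own. Each camera call takes 0.05 s, during which the arm holds its last target. There are 200 camera calls.

## Working session

There is one attempt and no reset: what is moved stays moved. The work goes in short steps, each a Python script; the robot and the scene stay as the last script left them, time stands still between calls to the robot, and variables do not carry over. Pictures are saved under pics/ and viewed, at most 10 in all, crops included, and the job is handed in when it is done.

```bash
ls; mkdir -p pics; python3 - <<'E'
from plant import robot
import cv2, numpy as np, pickle
d={}
for n in("scene","side"):
    c=robot.camera(n); d[n]=c
    cv2.imwrite(f"pics/{n}0.png",c["pixels"][:,:,::-1])
    print(n,c["fx"],c["fy"],c["cx"],c["cy"],c["position"],np.round(c["rotation"],3).tolist(),[k for k in c])
pickle.dump(d,open("c0.pkl","wb"))
o=robot.get_obs(); print(o)
E
```

```text
pics
scene 502.2174665676971 502.2174665676971 325.6709931990399 243.09862819806722 [1068.65192789 -416.71792874 1093.01721844] [0.278, 0.135, 0.416, 0.855] ['pixels', 'range_z', 'fx', 'fy', 'cx', 'cy', 'position', 'rotation']
side 528.453502559171 528.453502559171 315.8991582646617 246.1646857143366 [-112.40975763  812.94838415  979.29827229] [-0.135, 0.403, 0.851, -0.31] ['pixels', 'range_z', 'fx', 'fy', 'cx', 'cy', 'position', 'rotation']
{'time': 0.1, 'qpos': array([-1.40638410e+00,  2.77088919e-01, -2.77632798e-02,  1.26801364e+00,
       -8.26988207e-07,  1.46742028e+00]), 'joint_velocities': array([ 5.36185907e-05, -1.23783028e-03,  1.44942429e-03,  1.84884641e-03,
       -3.65410058e-04, -1.17097230e-03]), 'effort': array([-1.19114266e-03, -4.46711612e+01,  2.96127498e+01,  8.50829616e-03,
       -7.30234979e-05,  8.82981112e-06]), 'ee_pos': array([ 165.26904202, -602.05932024,  255.24240954]), 'eef_rot': array([ 9.91049033e-01,  1.33494360e-01, -3.19871727e-05, -1.03426141e-03]), 'contact_force': array([ 0.50476862, -0.47484763, -1.47427614]), 'wrist_torque': array([-0.06340425,  0.01219631, -0.00256848]), 'grasp_force': 0.0, 'grip_width': 0.9980828058668516}
```

View pics/scene0.png

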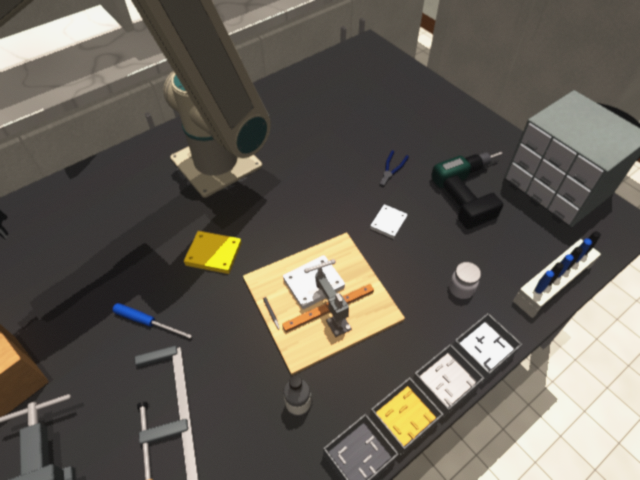

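View pics/side0.png

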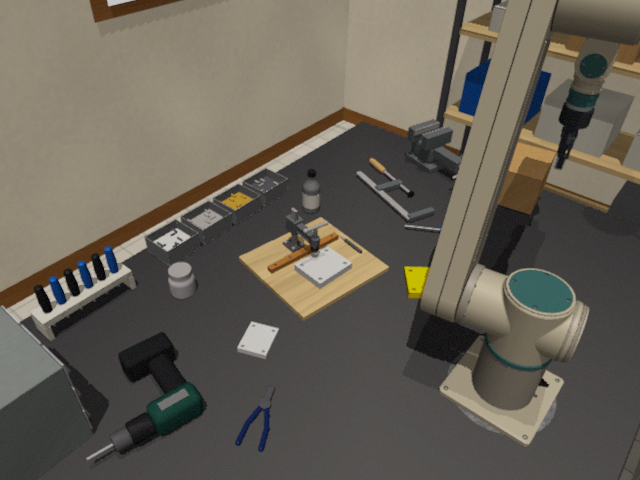

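Candidates: the silver plate on the board at scene (313,280), the small silver plate on the bench at (389,221), and the yellow plate at (213,252). By the description I want the silver one on the board, which is the larger of the two silver ones. The clamp on the board has its bar near (340,325) and its T-bar near (318,266). The spare clamp is at lower left (170,410).

```bash
cat > h.py <<'E'
import numpy as np, cv2
from scipy.spatial.transform import Rotation as R
def rays(c,uv):
    uv=np.atleast_2d(uv).astype(float)
    d=np.stack([(uv[:,0]-c["cx"])/c["fx"],-(uv[:,1]-c["cy"])/c["fy"],-np.ones(len(uv))],1)
    q=np.array(c["rotation"]); M=R.from_quat(q).as_matrix() if q.size==4 else q
    return np.array(c["position"]),d@M.T
def plane(c,uv,z):
    o,d=rays(c,uv); return o+d*((z-o[2])/d[:,2])[:,None]
def cloud(c):
    v,u=np.mgrid[:480,:640]; o,d=rays(c,np.stack([u.ravel(),v.ravel()],1))
    P=o+d*c["range_z"].reshape(-1,1); P[c["range_z"].ravel()<=0]=np.nan
    return P.reshape(480,640,3)
E
python3 - <<'E'
from h import *
import pickle
d=pickle.load(open("c0.pkl","rb"))
for n,c in d.items():
    P=cloud(c); hsv=cv2.cvtColor(c["pixels"],cv2.COLOR_RGB2HSV)
    near=(P[...,0]>350)&(P[...,0]<900)&(abs(P[...,1])<400)
    H,S,V=[hsv[...,i] for i in range(3)]
    m=((H>10)&(H<24)&(S>60)&(V>110)&(P[...,2]<60)&near).astype(np.uint8)
    k,l,st,ce=cv2.connectedComponentsWithStats(m); i=1+st[1:,4].argmax()
    print(n,"board",st[i],"z",np.percentile(P[l==i][:,2],[5,50,95]).round(1))
    ys,xs=np.where(l==i); z=np.median(P[l==i][:,2])
    q=plane(c,np.stack([xs,ys],1),z)[:,:2].astype(np.float32)
    r=cv2.minAreaRect(q); print(" rect",r, cv2.boxPoints(r).round(0).tolist())
    x,y,w,h=st[i][:4]; sub=np.zeros((480,640),bool); sub[y:y+h,x:x+w]=1
    f=sub&((H<=9))&(S>120)&near
    if f.any(): print(" fence",np.nanmedian(P[f],0).round(1),f.sum(), cv2.minAreaRect(P[f][:,:2].astype(np.float32)))
    a=(sub&(S<45)&(V>130)&near&(P[...,2]>25)&(P[...,2]<52)).astype(np.uint8)
    k,l,st,ce=cv2.connectedComponentsWithStats(a); i=1+st[1:,4].argmax()
    print(" plate",st[i],P[l==i][:,2].min(),np.median(P[l==i][:,2]),cv2.minAreaRect(P[l==i][:,:2].astype(np.float32)))
    t=sub&near&(P[...,2]>60); print(" tall",np.round(P[t][P[t][:,2].argsort()[-5:]],0).tolist())
    cv2.imwrite(f"pics/crop_{n}.png",cv2.resize(c["pixels"][y-25:y+h,x:x+w][:,:,::-1],None,fx=3.6,fy=3.6,interpolation=cv2.INTER_CUBIC))
E
```

```text
scene board [ 243  232  162  142 8441] z [ 9.5 14.7 29.4]
 rect ((573.2776489257812, -40.556182861328125), (304.2798156738281, 295.9669189453125), 79.17076110839844) [[399.0, -162.0], [690.0, -218.0], [747.0, 81.0], [457.0, 137.0]]
 plate [283 256  45  50 992] 25.097305399639026 34.52254638982481 ((534.1871337890625, -35.626487731933594), (121.21159362792969, 103.69978332519531), 81.71218872070312)
 tall [[565.0, -59.0, 148.0], [576.0, -10.0, 148.0], [563.0, -58.0, 148.0], [575.0, -25.0, 148.0], [578.0, -27.0, 150.0]]
side board [ 239  223  150   97 5450] z [ 9.8 14.6 28.7]
 rect ((573.7318115234375, -36.93394470214844), (306.90625, 299.82391357421875), 78.94041442871094) [[397.0, -159.0], [691.0, -216.0], [750.0, 85.0], [456.0, 142.0]]
 plate [ 295  246   57   38 1067] 26.145988023768837 34.49796809152838 ((535.734619140625, -30.924591064453125), (122.88481903076172, 106.1651611328125), 82.17567443847656)
 tall [[567.0, -26.0, 147.0], [578.0, 1.0, 147.0], [568.0, -18.0, 147.0], [574.0, -6.0, 148.0], [564.0, -42.0, 149.0]]
```

```bash
cat >> h.py <<'E'
def down(yaw): return (R.from_euler('z',yaw)*R.from_euler('x',np.pi)).as_quat()
JYAW=-0.19; JO=np.array([568.5,-37.9,-3.4])
def J(x,y,z): return JO+R.from_euler('z',JYAW).apply([x,y,z])
def toJ(P): return R.from_euler('z',-JYAW).apply(np.reshape(P,(-1,3))-JO)
def wrist(robot):
    o=robot.get_obs(); c=robot.camera("wrist")
    T=np.eye(4);T[:3,:3]=R.from_quat(o["eef_rot"]).as_matrix();T[:3,3]=o["ee_pos"]
    c["W"]=T@np.array(c["tool_from_camera"]); return c
def wcloud(c):
    v,u=np.mgrid[:480,:640]; x=(u-c["cx"])/c["fx"];y=(v-c["cy"])/c["fy"]
    r=np.hypot(x,y); s=np.where(r>1e-9,np.tan(np.minimum(r,1.5))/np.maximum(r,1e-9),1); z=c["range_z"]
    p=np.stack([x*s*z,-y*s*z,-z],-1); P=p@c["W"][:3,:3].T+c["W"][:3,3]
    P[(z<=0)|(r>1.3)]=np.nan; return P
E
python3 - <<'E'
from h import *; from plant import robot
import pickle
print(robot.inverse_kinematics(J(-60,0,330),down(JYAW+np.pi)))
robot.move_to(J(-60,0,330),down(JYAW+np.pi)); robot.grip(0.75)
c=wrist(robot); pickle.dump(c,open("w1.pkl","wb"))
cv2.imwrite("pics/w1.png",c["pixels"][:,:,::-1])
o=robot.get_obs();print(o["time"],o["ee_pos"],o["qpos"].round(3),o["contact_force"])
P=wcloud(c); Q=toJ(P.reshape(-1,3)).reshape(P.shape)
print(c["W"].round(3))
m=(abs(Q[...,0]+5)<150)&(abs(Q[...,1])<150)
for lo,hi in((5,28),(32,44),(100,175)):
    s=m&(Q[...,2]>lo)&(Q[...,2]<hi); print(lo,s.sum(),np.nanmedian(Q[s],0).round(1),Q[s].min(0).round(1),Q[s].max(0).round(1))
E
```

```text
[-0.17883308  0.04179607 -0.15651156  1.3724887   0.          0.01116692]
2.9 [509.59410263 -26.78524049 326.56144488] [-0.179  0.042 -0.156  1.372 -0.     0.011] [ 0.23387606  0.86993142 -0.67474807]
[[ 1.89000e-01 -9.48000e-01 -2.54000e-01  4.45451e+02]
 [ 9.82000e-01  1.83000e-01  4.90000e-02 -1.38140e+01]
 [ 0.00000e+00 -2.59000e-01  9.66000e-01  4.44181e+02]
 [ 0.00000e+00  0.00000e+00  0.00000e+00  1.00000e+00]]
5 34329 [-39.4   3.1  17.7] [-154.2 -150.     5. ] [145. 150.  28.]
32 10352 [-29.8  -1.5  37.5] [ -89.7 -119.4   32. ] [ 54.9 119.5  41.1]
100 3539 [ 34.1  -0.3 118.2] [-13.8 -38.  100. ] [108.4  38.  151.1]
```

View pics/w1.png

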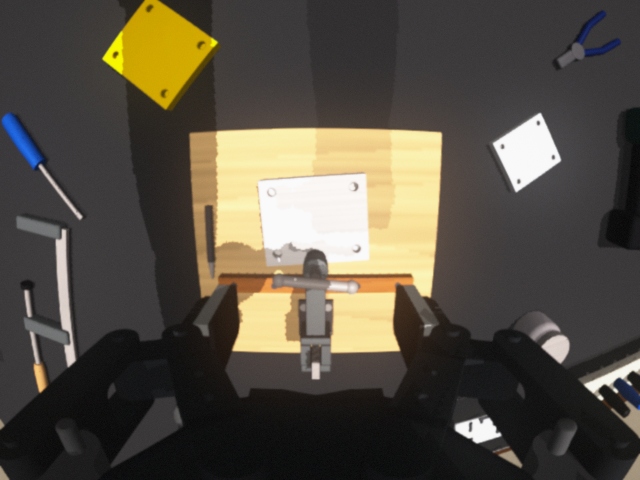

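The wrist view confirms the choice: the silver plate lies on the board at (313,218) in front of the orange fence (row 283). The T-bar runs (278,281)–(352,287), the jaw head is at (316,325), the bar's tip at (316,370) and the punch at (210,240).

```bash
python3 - <<'E'
from h import *
import pickle
c=pickle.load(open("w1.pkl","rb")); P=wcloud(c); Q=toJ(P.reshape(-1,3)).reshape(P.shape)
hsv=cv2.cvtColor(c["pixels"],cv2.COLOR_RGB2HSV);H,S,V=[hsv[...,i] for i in range(3)]
inb=(abs(Q[...,0]-5)<140)&(abs(Q[...,1])<145)
def big(m):
    k,l,st,ce=cv2.connectedComponentsWithStats(m.astype(np.uint8)); return l==1+st[1:,4].argmax()
def rep(n,m):
    q=Q[m]; print(n,m.sum(),"med",np.median(q,0).round(1),"p1",np.percentile(q,1,0).round(1),"p99",np.percentile(q,99,0).round(1),[np.round(t,2) for t in cv2.minAreaRect(q[:,:2].astype(np.float32))])
rep("plate",big(inb&(S<60)&(V>120)&(Q[...,2]>32)&(Q[...,2]<45)&(Q[...,0]<25)))
rep("fence",big(inb&(H<12)&(S>110)&(Q[...,2]>29)&(Q[...,2]<45)&(Q[...,0]>15)))
f=inb&(H<12)&(S>110)&(Q[...,0]>15)
for y0 in(-90,-60,60,90): s=f&(abs(Q[...,1]-y0)<8)&(Q[...,2]>31); print(y0,np.percentile(Q[s][:,0],[1,5,50,95,99]).round(1))
t=inb&(Q[...,2]>120)&(abs(Q[...,0])<40); rep("tbar",t)
q=Q[t]; print(np.polyfit(q[:,1],q[:,0],1))
rep("jaw",inb&(Q[...,2]>100)&(Q[...,0]>55))
for lo in range(100,160,4):
    s=inb&(Q[...,2]>lo)&(Q[...,2]<=lo+4)&(Q[...,0]>15); 
    if s.any(): print(lo,s.sum(),Q[s].min(0).round(1),Q[s].max(0).round(1))
rep("punch",big(inb&(V<80)&(Q[...,1]<-62)&(Q[...,2]>19)&(Q[...,2]<32)&(Q[...,0]<30)))
b=big(inb|((abs(Q[...,0]-5)<160)&(abs(Q[...,1])<165)&(H>10)&(H<26)&(S>50)&(Q[...,2]>10)&(Q[...,2]<24)));rep("board",b&(Q[...,2]<24)&(Q[...,2]>12))
E
```

```text
plate 8651 med [-39.1  -1.4  37.7] p1 [-86.3 -60.7  35.5] p99 [13.5 57.9 39.5] [array([-35.82,  -1.38]), array([100.9 , 120.84]), np.float64(3.46)]
fence 5 med [ 47.8 -18.5  33.6] p1 [ 47.6 -20.9  33.4] p99 [ 47.9 -16.1  34.2] [array([ 47.76, -18.5 ]), array([0.3 , 4.82]), np.float64(0.38)]
-90 [43.9 44.  44.3 44.5 44.6]
-60 [35.8 37.2 45.3 47.4 47.7]Traceback (most recent call last):
  File "<stdin>", line 13, in <module>
    return _quantile_unchecked(
        a, q, axis, out, overwrite_input, method, keepdims, weights)
    return _ureduce(a,
                    func=_quantile_ureduce_func,
    ...<5 lines>...
                    overwrite_input=overwrite_input,
                    method=method)
    r = func(a, **kwargs)
    result = _quantile(arr,
                       quantiles=q,
    ...<2 lines>...
                       out=out,
                       weights=wgt)
    slices_having_nans = np.isnan(arr[-1, ...])
                                  ~~~^^^^^^^^^
IndexError: index -1 is out of bounds for axis 0 with size 0
```

```bash
python3 - <<'E'
from h import *
import pickle
c=pickle.load(open("w1.pkl","rb")); P=wcloud(c); Q=toJ(P.reshape(-1,3)).reshape(P.shape)
hsv=cv2.cvtColor(c["pixels"],cv2.COLOR_RGB2HSV);H,S,V=[hsv[...,i] for i in range(3)]
print(hsv[284,[240,260,380,400]], hsv[200,400])
inb=(abs(Q[...,0]-5)<140)&(abs(Q[...,1])<145)
def rep(n,m):
    q=Q[m]
    if len(q)>4: print(n,m.sum(),"med",np.median(q,0).round(1),"p2",np.percentile(q,2,0).round(1),"p98",np.percentile(q,98,0).round(1),[np.round(t,2) for t in cv2.minAreaRect(q[:,:2].astype(np.float32))])
f=inb&(S>150)&(Q[...,0]>20)&(Q[...,0]<65)&(Q[...,2]<45)
for y0 in(-100,-80,-60,60,80,100): rep(y0,f&(abs(Q[...,1]-y0)<8)&(Q[...,2]>26))
t=inb&(Q[...,2]>128)&(abs(Q[...,0])<40); rep("tbar",t)
q=Q[t]; print(np.polyfit(q[:,1],q[:,0],1))
for lo in range(100,160,4): rep(lo,inb&(Q[...,2]>lo)&(Q[...,2]<=lo+4)&(Q[...,0]>15))
rep("punch",inb&(V<80)&(Q[...,1]<-64)&(Q[...,2]>19)&(Q[...,2]<32)&(Q[...,0]<30))
w=(abs(Q[...,0]-5)<170)&(abs(Q[...,1])<170)&(H>10)&(H<26)&(S>50)&(Q[...,2]>14)&(Q[...,2]<22)
for x0 in(-120,-60,10): rep(("bd",x0),w&(abs(Q[...,0]-x0)<5))
rep("bdfront",w&(abs(Q[...,1])<100)&(Q[...,0]<-100))
E
```

```text
[[ 13 179 155]
 [ 12 171 157]
 [ 15 169 238]
 [ 12 127 154]] [ 25  77 251]
-100 126 med [ 39.2 -98.   33.5] p2 [  34.2 -107.5   27. ] p98 [ 53.5 -92.4  34.9] [array([ 43.93, -99.92]), array([16.19, 19.39]), np.float64(86.71)]
-80 199 med [ 44.2 -80.4  33.6] p2 [ 35.  -87.6  30.7] p98 [ 53.8 -72.3  35.5] [array([ 44.46, -80.06]), array([19.28, 15.83]), np.float64(1.72)]
-60 186 med [ 43.7 -60.5  33.6] p2 [ 34.9 -67.7  31.8] p98 [ 53.5 -53.1  35.2] [array([ 44.39, -60.26]), array([19.59, 15.05]), np.float64(2.42)]
60 188 med [42.8 60.2 33.5] p2 [34.6 52.5 30.8] p98 [52.6 67.4 34.9] [array([44.02, 59.95]), array([19.37, 14.96]), np.float64(1.95)]
80 201 med [43.1 80.1 33.5] p2 [34.9 72.3 27.7] p98 [52.5 87.5 35.2] [array([43.64, 80.03]), array([18.28, 15.93]), np.float64(1.68)]
100 133 med [38.6 97.8 33.7] p2 [34.1 92.4 27.3] p98 [ 52.7 107.5  35.4] [array([ 43.09, 100.08]), array([19.33, 15.58]), np.float64(0.02)]
tbar 1042 med [ -4.1  -0.2 146.6] p2 [-10.4 -35.9 133.6] p98 [  3.6  35.  149.3] [array([-2.5 , -0.09]), array([76.46, 12.92]), np.float64(84.96)]
[ 0.09441548 -3.82453237]
1
[... 1852 characters left out ...]
ray([ 7.68, 68.76]), np.float64(89.23)]
('bd', -120) 1887 med [-119.7    7.7   17.6] p2 [-124.7 -144.1   15.9] p98 [-115.2  141.9   19.3] [array([-1.1999e+02,  1.0000e-01]), array([  9.98, 299.7 ]), np.float64(0.0)]
('bd', -60) 1027 med [-60.4  62.   17.6] p2 [ -64.8 -145.7   16. ] p98 [-55.3 146.2  19.3] [array([-60.04,   0.31]), array([  9.9 , 300.03]), np.float64(0.03)]
('bd', 10) 969 med [ 9.9 69.3 17.8] p2 [   5.1 -146.8   16.2] p98 [ 14.6 145.8  19.5] [array([10.  , -0.47]), array([  9.99, 299.58]), np.float64(0.0)]
bdfront 4515 med [-118.2   17.    17.6] p2 [-139.3  -94.5   15.9] p98 [-101.3   94.    19.4] [array([-1.2006e+02, -4.0000e-02]), array([199.85,  40.03]), np.float64(89.98)]
```

```bash
cat > push.py <<'E'
from h import *; from plant import robot
ux=R.from_euler('z',JYAW).apply([1,0,0]); q=down(JYAW+np.pi)
robot.grip(0.6)
robot.move_to(J(-112,-1,110),q); robot.servo_line(J(-112,-1,46),80)
robot.pause(0.2); f0=robot.get_obs()["contact_force"]; print("f0",f0)
x=-112; robot.servo_line(J(-104,-1,46),40); x=-104
while x<-68:
    o=robot.get_obs(); f=(o["contact_force"]-f0)@ux; p=toJ(o["ee_pos"])[0]
    print(x,p.round(1),round(f,1),(o["contact_force"]-f0)[2].round(1))
    if f<-11: break
    x+=2 if x<-84 else 1; robot.servo_line(J(x,-1,46),20)
robot.pause(0.3); o=robot.get_obs(); print("end",toJ(o["ee_pos"]).round(1),o["contact_force"]-f0,o["time"])
E
python3 push.py
```

```text
f0 [0.68687163 0.58751173 0.32390708]
-104 [-103.4   -1.    46.2] -0.0 -0.5
-102 [-101.9   -1.    46. ] -0.5 -0.2
-100 [-99.8  -1.   46. ] -1.0 -0.4
-98 [-98.5  -0.9  45.8] -2.5 -0.4
-96 [-96.8  -0.8  45.6] -3.7 -0.7
-94 [-93.9  -1.1  45.9] -3.0 -1.5
-92 [-91.6  -1.1  46.1] -2.0 -1.0
-90 [-89.5  -1.   46.1] -2.5 -0.9
-88 [-87.8  -1.1  46. ] -2.1 -1.1
-86 [-85.7  -1.1  46. ] -2.7 -0.7
-84 [-83.7  -1.1  46. ] -3.4 -0.9
-83 [-82.9  -1.   46. ] -2.6 -1.0
-82 [-81.8  -1.   46. ] -3.7 -0.9
-81 [-80.8  -1.   46. ] -2.8 -1.1
-80 [-79.8  -1.   46. ] -2.9 -1.4
-79 [-78.8  -1.   46. ] -2.5 -1.4
-78 [-77.8  -1.   46. ] -2.8 -0.2
-77 [-76.8  -1.   46. ] -3.1 -0.3
-76 [-76.  -1.  46.] -3.5 0.4
-75 [-76.   -1.   45.9] -6.0 2.0
-74 [-75.9  -1.   45.6] -6.9 3.7
-73 [-75.9  -1.   45.4] -9.1 3.5
-72 [-75.9  -0.9  45.1] -9.5 4.3
-71 [-75.8  -0.9  44.9] -11.3 5.5
end [[-75.8  -0.9  44.9]] [-11.09714696   1.45502674   6.03725541] 11.6333
```

```bash
cat > press.py <<'E'
from h import *; from plant import robot
q=down(JYAW+np.pi)
robot.servo_line(J(-100,-1,47),60); robot.servo_line(J(-112,-1,220),200); robot.move_to(J(-60,0,270),q); robot.pause(.2)
c=wrist(robot); P=wcloud(c); Q=toJ(P.reshape(-1,3)).reshape(P.shape)
hsv=cv2.cvtColor(c["pixels"],cv2.COLOR_RGB2HSV)
m=(hsv[...,1]<60)&(hsv[...,2]>120)&(Q[...,2]>32)&(Q[...,2]<45)&(abs(Q[...,1])<70)&(Q[...,0]>-100)&(Q[...,0]<33)
k,l,st,ce=cv2.connectedComponentsWithStats(m.astype(np.uint8)); m=l==1+st[1:,4].argmax()
r=cv2.minAreaRect(Q[m][:,:2].astype(np.float32)); print("plate",r)
s=m&(abs(Q[...,1])<50); b=np.array([[y0,np.percentile(Q[s&(abs(Q[...,1]-y0)<6)][:,0],2)] for y0 in range(-45,46,15)]); print("front",b.round(1).tolist(),np.polyfit(b[:,0],b[:,1],1))
cv2.imwrite("pics/w2.png",c["pixels"][:,:,::-1])
robot.grip(0.15)
robot.move_to(J(90,-0.4,205),q); print(robot.get_obs()["grip_width"])
robot.servo_line(J(90,-0.4,150),80); robot.pause(.2)
f0=robot.get_obs()["contact_force"]; z=150; pk=0
while z>95:
    o=robot.get_obs(); f=(o["contact_force"]-f0)[2]; p=toJ(o["ee_pos"])[0]
    print(z.__round__(1),p.round(1),f.round(1),end=" | ")
    if f>15: break
    z-=1.5 if z>127 else 0.8; robot.servo_line(J(90,-0.4,z),20)
robot.pause(.3); o=robot.get_obs(); print("\nend",toJ(o["ee_pos"]).round(1),o["contact_force"]-f0,o["time"])
E
python3 press.py
```

```text
plate ((-16.415279388427734, -3.3362197875976562), (98.87599182128906, 121.02368927001953), 0.035298511385917664)
front [[-45.0, -63.9], [-30.0, -63.6], [-15.0, -64.5], [0.0, -64.7], [15.0, -64.6], [30.0, -63.8], [45.0, -63.9]] [-1.42673845e-03 -6.41584321e+01]
0.1498673799993495
150 [ 90.6  -0.4 150.7] 0.0 | 148.5 [ 90.   -0.4 148.5] -0.2 | 147.0 [ 89.9  -0.4 146.8] 0.6 | 145.5 [ 89.9  -0.4 145.3] 0.0 | 144.0 [ 90.   -0.4 143.9] 0.8 | 142.5 [ 90.1  -0.4 142.5] 0.4 | 141.0 [ 90.1  -0.4 141. ] 0.8 | 139.5 [ 90.1  -0.4 139.4] 0.9 | 138.0 [ 90.1  -0.4 137.9] 0.5 | 136.5 [ 90.1  -0.4 136.4] 1.2 | 135.0 [ 90.1  -0.4 134.9] 2.0 | 133.5 [ 90.1  -0.4 133.4] 1.7 | 132.0 [ 90.   -0.4 131.9] 0.8 | 130.5 [ 90.   -0.4 130.4] 2.2 | 129.0 [ 89.9  -0.4 128.8] 0.6 | 127.5 [ 89.9  -0.4 127.3] 0.4 | 126.0 [ 90.   -0.4 125.8] 2.1 | 125.2 [ 90.   -0.4 125.1] 1.8 | 124.4 [ 89.9  -0.4 124.3] 2.0 | 123.6 [ 89.9  -0.4 123.5] 2.2 | 122.8 [ 89.3  -0.4 122.2] -0.2 | 122.0 [ 89.7  -0.4 121.6] -0.7 | 121.2 [ 89.9  -0.4 121.1] -0.3 | 120.4 [ 90.   -0.4 120.3] 0.6 | 119.6 [ 90.   -0.4 119.5] 0.3 | 118.8 [ 89.9  -0.4 118.7] -1.0 | 118.0 [ 89.9  -0.4 117.9] 0.4 | 117.2 [ 89.9  -0.4 117.1] 0.9 | 116.4 [ 89.9  -0.4 116.3] -0.1 | 115.6 [ 89.9  -0.4 115.5] 0.6 | 114.8 [ 90.1  -0.4 115.2] 3.3 | 114.0 [ 90.2  -0.4 115.1] 6.9 | 113.2 [ 90.1  -0.4 115. ] 9.3 | 112.4 [ 90.2  -0.4 114.9] 13.5 | 111.6 [ 90.2  -0.4 114.9] 16.9 | 
end [[ 90.2  -0.4 114.9]] [-5.59971471  2.44266782 16.79375683] 24.9083
```

```bash
python3 - <<'E'
from h import *; from plant import robot
q=down(JYAW+np.pi)
robot.servo_line(J(90,-0.4,205),150); robot.move_to(J(-50,0,260),q); robot.grip(0.5); robot.pause(.2)
c=wrist(robot); P=wcloud(c); Q=toJ(P.reshape(-1,3)).reshape(P.shape)
cv2.imwrite("pics/w3.png",c["pixels"][:,:,::-1])
def rep(n,m):
    q=Q[m]
    if len(q)>4: print(n,m.sum(),"med",np.median(q,0).round(1),"p2",np.percentile(q,2,0).round(1),"p98",np.percentile(q,98,0).round(1),[np.round(t,2) for t in cv2.minAreaRect(q[:,:2].astype(np.float32))])
t=(Q[...,2]>108)&(Q[...,2]<140)&(abs(Q[...,0])<45)&(abs(Q[...,1])<45); rep("tbar",t); print(np.polyfit(Q[t][:,1],Q[t][:,0],1),np.polyfit(Q[t][:,1],Q[t][:,2],1))
for lo in range(76,100,3): rep(lo,(Q[...,2]>lo)&(Q[...,2]<=lo+3)&(Q[...,0]>10)&(Q[...,0]<105)&(abs(Q[...,1])<20))
o=robot.get_obs(); print(o["time"],o["qpos"].round(3))
for a in(-2.9,-2.5,2.5,2.9):
    p=J(0,0,122); jj=robot.inverse_kinematics(p,down(JYAW+np.pi-a)); print(a,jj if jj is None else np.round(jj,2))
E
```

```text
tbar 1435 med [ 1.000e-01 -6.000e-01  1.255e+02] p2 [ -6.4 -35.4 111.3] p98 [  7.9  34.6 128. ] [array([ 1.49, -0.16]), array([75.1 , 11.88]), np.float64(83.84)]
[0.10456825 0.41147207] [-2.70619266e-03  1.24525698e+02]
76 27 med [69.3  5.8 77.7] p2 [ 68.4 -15.4  76. ] p98 [102.8  15.   78.8] [array([85.6 , -0.34]), array([34.48, 30.92]), np.float64(0.32)]
79 27 med [69.3  4.8 80.4] p2 [ 68.1 -15.8  79.1] p98 [103.   14.4  81.9] [array([85.59, -0.65]), array([30.68, 34.94]), np.float64(89.41)]
82 648 med [55.   0.  84.2] p2 [ 28.3 -10.1  82.5] p98 [69.9  9.7 85. ] [array([56.38,  0.8 ]), array([30.31, 93.07]), np.float64(84.67)]
85 431 med [38.2  0.  85.7] p2 [ 11.  -13.1  85. ] p98 [102.5  12.   87.9] [array([57.19, -1.37]), array([94.59, 31.61]), np.float64(1.04)]
88 758 med [82.9 -2.7 89.7] p2 [ 69.3 -15.6  88.2] p98 [104.1  14.8  90.9] [array([86.78, -0.54]), array([36.45, 31.39]), np.float64(0.31)]
91 45 med [75.3  0.9 91.4] p2 [ 71.4 -12.1  91. ] p98 [86.7 13.8 93.8] [array([78.8 , -0.65]), array([16.83, 29.02]), np.float64(2.46)]
94 17 med [79.4 -0.9 95.6] p2 [78.9 -3.6 94.2] p98 [80.3  2.7 96.9] [array([79.51, -0.43]), array([1.19, 6.41]), np.float64(4.73)]
97 14 med [79.5 -0.4 98.8] p2 [78.8 -3.5 97.6] p98 [80.3  2.5 99.9] [array([79.35, -0.46]), array([1.02, 6.48]), np.float64(11.28)]
26.975 [-0.179  0.091 -0.251  1.229  0.     0.011]
-2.9 [-0.18  0.29 -0.32  0.96  0.   -2.89]
-2.5 [-0.18  0.29 -0.32  0.96  0.   -2.49]
2.5 [-0.18  0.29 -0.32  0.96  0.    2.51]
2.9 [-0.18  0.29 -0.32  0.96  0.    2.91]
```

View pics/w3.png

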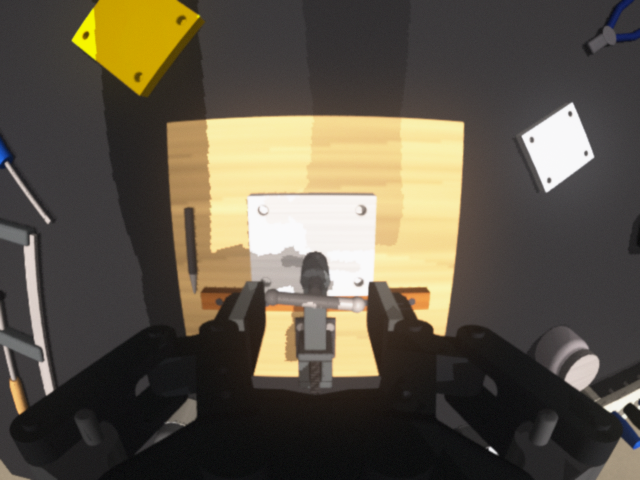

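The plate is flush along the fence (plate front edge at row 195, parallel to the fence at row 298). The jaw is down with the bar standing 56 mm out of it, and the T-bar runs (270,297)–(358,305), axis about 122 mm up in jig z. Next I pinch it and turn.

```bash
cat > turn.py <<'E'
from h import *; from plant import robot
C=(0.5,-0.3); Z=128.5
def stroke(a0,total,n=4):
    """pinch T-bar (tool x along jig angle a0), turn clockwise by total, release, lift"""
    q=down(JYAW+a0)
    j=robot.inverse_kinematics(J(*C,Z+50),q); print("j6",j[5].round(2))
    robot.grip(0.35); robot.movej(j)
    robot.servo_line(J(*C,Z),80); robot.pause(.1); f0=robot.get_obs()["wrist_torque"]
    robot.grip(0.0,60); o=robot.get_obs(); print("grip",o["grip_width"],o["grasp_force"],o["contact_force"].round(1))
    j=np.array(robot.inverse_kinematics(J(*C,Z),q))
    for i in range(n):
        j[5]+=total/n; robot.movej(j); o=robot.get_obs()
        print(o["time"],o["qpos"][5].round(2),"tz",(o["wrist_torque"]-f0).round(3),"F",o["contact_force"].round(1),o["grip_width"].round(3))
    robot.pause(.2); robot.grip(0.35); robot.servo_line(J(*C,Z+50),150)
E
python3 - <<'E'
from turn import *
j=robot.get_obs()["qpos"].copy(); j[5]=-1.4; robot.movej(j)
stroke(np.pi/2-0.1+np.pi,np.pi)
c=wrist(robot); P=wcloud(c); Q=toJ(P.reshape(-1,3)).reshape(P.shape)
cv2.imwrite("pics/w4.png",c["pixels"][:,:,::-1])
t=(Q[...,2]>108)&(Q[...,2]<140)&(abs(Q[...,0])<45)&(abs(Q[...,1])<45)&np.isfinite(Q[...,0])
print(np.median(Q[t],0),cv2.minAreaRect(Q[t][:,:2].astype(np.float32)),np.polyfit(Q[t][:,1],Q[t][:,0],1),robot.get_obs()["time"])
E
```

```text
j6 -1.46
grip 0.09589434189254294 58.524247258901596 [ 2.5 -0.9 -0.4]Traceback (most recent call last):
  File "<stdin>", line 3, in <module>
  File "turn.py", line 13, in stroke
    print(o["time"],o["qpos"][5].round(2),"tz",(o["wrist_torque"]-f0).round(3),"F",o["contact_force"].round(1),o["grip_width"].round(3))
                                                                                                               ^^^^^^^^^^^^^^^^^^^^^
AttributeError: 'float' object has no attribute 'round'
```

```bash
sed -i 's/o\["grip_width"\].round(3)/round(o["grip_width"],3)/' turn.py; python3 - <<'E'
from turn import *
o=robot.get_obs(); print(o["time"],o["qpos"].round(2),o["wrist_torque"],o["contact_force"])
j=np.array(robot.inverse_kinematics(J(*C,Z),down(JYAW+np.pi*1.5-0.1-np.pi/4))); print(j.round(2))
for i in range(3):
    j[5]+=np.pi/4; robot.movej(j); o=robot.get_obs()
    print(o["time"],o["qpos"][5].round(2),"T",o["wrist_torque"].round(3),"F",o["contact_force"].round(1),round(o["grip_width"],3))
robot.pause(.2); robot.grip(0.35); robot.servo_line(J(*C,Z+50),150); robot.pause(.1)
c=wrist(robot); P=wcloud(c); Q=toJ(P.reshape(-1,3)).reshape(P.shape)
cv2.imwrite("pics/w4.png",c["pixels"][:,:,::-1])
t=(Q[...,2]>108)&(Q[...,2]<140)&(abs(Q[...,0])<45)&(abs(Q[...,1])<45)&np.isfinite(Q[...,0])
print(np.median(Q[t],0),cv2.minAreaRect(Q[t][:,:2].astype(np.float32)),np.polyfit(Q[t][:,1],Q[t][:,0],1),robot.get_obs()["time"])
E
```

```text
30.9667 [-0.18  0.28 -0.31  0.97 -0.   -0.68] [-0.3033265  -0.56388177 -0.00919201] [ 4.44572837 -0.63993004 -0.76845141]
[-0.18  0.28 -0.31  0.98  0.   -0.68]
31.7417 0.11 T [-0.557 -0.777 -0.062] F [ 6.5 -3.7 -2.3] 0.097
32.5167 0.9 T [-0.759 -0.49   0.008] F [ 4.9 -1.9 -1. ] 0.098
33.2917 1.68 T [-0.754 -0.237  0.045] F [ 5.3 -3.9 -0.9] 0.097
[  3.24183993   4.61370401 125.29815095] ((2.964085340499878, 0.5261344909667969), (75.2635269165039, 12.697040557861328), 84.2828598022461) [0.10375263 2.88100886] 34.4667
```

View pics/w4.png

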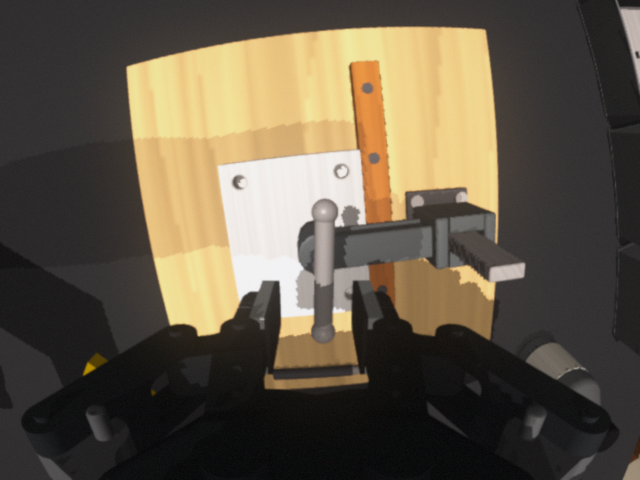

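The T-bar, (325,210)–(322,332), has returned to its line after half a turn. The plate is still against the fence at (360,150)–(370,290). Now the second half turn.

```bash
python3 - <<'E'
import turn; from turn import *
turn.C=(1.5,-0.2)
stroke(np.pi*1.5-0.1,np.pi)
q=down(JYAW+np.pi); robot.move_to(J(-60,0,270),q); robot.pause(.3)
c=wrist(robot); P=wcloud(c); Q=toJ(P.reshape(-1,3)).reshape(P.shape)
cv2.imwrite("pics/w5.png",c["pixels"][:,:,::-1])
t=(Q[...,2]>108)&(Q[...,2]<140)&(abs(Q[...,0])<45)&(abs(Q[...,1])<45)&np.isfinite(Q[...,0])
print(np.median(Q[t],0),cv2.minAreaRect(Q[t][:,:2].astype(np.float32)),np.polyfit(Q[t][:,1],Q[t][:,0],1),robot.get_obs()["time"])
s=(Q[...,2]>80)&(Q[...,2]<100)&(Q[...,0]>15)&(Q[...,0]<66)&(abs(Q[...,1])<7); print("arm slope",np.polyfit(Q[s][:,0],Q[s][:,2],1))
a=(Q[...,2]>82)&(Q[...,2]<96)&(Q[...,0]>70)&(Q[...,0]<110)&(abs(Q[...,1])<14); print("head",np.median(Q[a],0))
E
```

```text
j6 -1.46
grip 0.09984573703480952 58.51704686880112 [ 2.9 -0.4  2. ]
39.3 -0.68 tz [-0.385 -0.458 -0.017] F [ 4.7 -2.   0.9] 0.094
40.075 0.11 tz [-0.65  -0.618  0.034] F [ 5.3 -3.5  1.4] 0.096
40.85 0.89 tz [-1.044 -0.286  0.016] F [ 4.8 -4.2 -0. ] 0.093
41.625 1.68 tz [-0.955  0.077  0.032] F [ 5.3 -3.7  1.2] 0.092
[  1.39859767   0.13429302 124.55818221] ((2.732001304626465, 0.6298923492431641), (55.72850036621094, 10.865461349487305), 84.77027130126953) [0.10055337 1.66028162] 44.475
arm slope [-8.04133794e-02  9.01076302e+01]
head [8.36133614e+01 5.48871885e-03 8.99871292e+01]
```

View pics/w5.png

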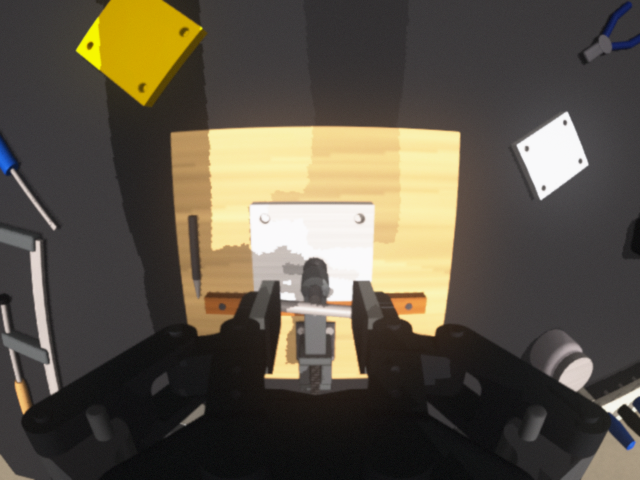

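The arm now slopes 0.080 rad, which matches "screwed tight". The plate (250–374, row 203) is still parallel to the fence, the T-bar has made one full turn, and the gripper is clear.

```bash
python3 -c "
from plant import robot
print(robot.close_job())"
```

```text
the job is handed in; nothing more can be done
None
```

I pushed the plate flush against the fence, slid the jaw down until it bound on the bar, and turned the T-bar one full turn; the job is handed in, but the clamping force was never measured directly (I infer about 60 N from the full turn and the 0.08 rad arm slope), and no verdict came back.

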